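# Load the vial carrier into the thermostatic bath

### The job

Load the long steel vial carrier into the thermostatic bath and close the bath's lid over it. The carrier is longer than the bath's open mouth, so lower it in tilted, one end first under the fixed bridge, then level it and set it down gently flat on the bath floor (do not let it drop), let go of it, and shut the lid fully. Do not tip the carrier past about 60 degrees, or the vials slide out, and leave the other things on the bench alone.

Things in the scene. Friction and masses are not known exactly. Their poses are not given: they have to be found in the camera images.
- carrier: Loose stainless carrier holding four capped vials (fixed in it) in a row, black grip above its middle; alike both ways round. Origin: centre of its underside; y along its length, x across, z up. Frame 50 mm (x) by 180 mm (y); frame and vials reach 64 mm up, only grip and stem (8 by 18 mm) stand higher, to 115 mm. 0.24 to 0.4 kg, centre of mass under the grip.
- carrier_grip (a point): Centre of the carrier's grip, 103 mm above the middle of its underside; axes as the carrier's. The grip is a rounded bar 14 mm wide (x), 44 mm long (y), 24 mm high (z); grasp it across x.
- bath: Fixed thermostatic bath, an empty tank 124 mm (x) by 312 mm (y). Origin: centre of its underside on the bench; y along its length towards the thermostat head. Inner floor z = 20 mm, walls to the rim z = 150 mm. Inside: x -46 to +46 mm, y -144 mm (end wall, 12 mm thick) to +81 mm (upright perforated baffle): 92 by 225 mm of flat floor.
- bath_floor (a point): Middle of the free inner floor (bath x = 0, y = -31.5 mm, z = 20 mm); axes as the bath's.
- bath_mouth (a point): Middle of the open mouth at rim height (bath x = 0, y = -66.5 mm, z = 150 mm); axes as the bath's. The mouth is 92 mm wide (x) and only 155 mm long: bath y from -144 mm (end wall) to +11 mm (bridge edge).
- bridge_edge (a point): Middle of the lower edge of the fixed steel bridge plate, bath x = 0, y = +11 mm, z = 150 mm. The bridge, z = 150 to 156 mm, roofs the whole width of the tank from here to its +y end. On it stands the thermostat head, 100 mm wide, bath y = +81 to +153 mm, up to z = 230 mm, a small dial sticking out 13 mm at its -x side.
- lid (a joint): Angle (rad) of the flat steel lid over the mouth: 0 = shut, on the rim; 1.57 = upright; 2.1 = stop, leaning back beyond the end wall. Hinge line along bath x at bath y = -150 mm, z = 150 mm. Hinge friction (0.2 N m) keeps the lid at any angle; push it all the way down to shut it, 2 to 4 N at its free edge. Starts between 1.0 and 2.0.
- lid_edge (a point): Middle of the lid's free edge, upper face, 158 mm from the hinge line. The lid is 116 mm wide (x), 6 mm thick; shut, it spans z = 150 to 156 mm. A round black knob, 26 mm in diameter and 24 mm high, stands on its upper (outer) face 128 mm from the hinge.
- incubator_front (a point): Point on the bench below the middle of the front face of the tall fixed incubator, which faces the robot and stands behind carrier and bath: a flat wall at about this x, from y = -0.13 to +0.37 m, up to z = 0.56 m. Keep wrist and gripper in front of it.
- beaker: Small glass beaker, 54 mm in diameter, 70 mm high, standing close behind the carrier (+x side); leave it. Origin: centre of its underside.
- dropper_bottle: Small brown dropper bottle, 33 mm in diameter, 102 mm high, standing close behind the carrier; leave it. Origin: centre of its underside.
- tape: Roll of tape lying behind the bath, 100 mm in diameter, 25 mm high; not used. Origin: centre of its underside.
- lab_timer: White timer, 66 by 62 by 18 mm, at the left near the laptop; not used. Origin: centre of its underside.

How it is judged (in metres and radians):
On the way:
1. the carrier stands level on the bath floor, let go, with the lid still open (x of carrier in the frame of bath_floor between -0.023 and 0.023 m and y of carrier in the frame of bath_floor between -0.025 and 0.025 m and z of carrier in the frame of bath_floor between -0.004 and 0.006 m and angle between carrier's own z axis and vertical below 0.06 rad and linear speed of carrier below 0.02 m/s and contact force between the fingers and carrier below 0.1 N and value of joint lid above 0.5 rad), for 0.2 s.
At the end, for the whole second after the job is handed in: The carrier stands at rest flat on the bath's inner floor (underside within 6 mm of it, tilt under 0.06 rad, wholly between the walls and the baffle) and the lid is shut (under 0.05 rad) (x of carrier in the frame of bath_floor between -0.023 and 0.023 m and y of carrier in the frame of bath_floor between -0.025 and 0.025 m and z of carrier in the frame of bath_floor between -0.004 and 0.006 m and angle between carrier's own z axis and vertical below 0.06 rad and linear speed of carrier below 0.02 m/s and value of joint lid below 0.05 rad); the robot touches nothing.
It fails at once if the carrier is tipped past 65 degrees (angle between carrier's own z axis and vertical above 1.135 rad).
It fails at once if the carrier is dropped (it falls free of the fingers at over 0.35 m/s, as from about 10 mm) (contact force between the fingers and carrier below 0.1 N and linear speed of carrier above 0.35 m/s).
It fails at once if another thing on the bench is moved by over 40 mm or tipped (distance of any of beaker, dropper_bottle, tape, lab_timer from where it was at the start of the episode above 0.04 m or angle between any of beaker, dropper_bottle's own z axis and vertical above 0.5 rad).
It also fails if it takes over 67 s, if anything falls off the work surface, if the arm or the gripper's body presses on something with over 40 N, if the wrist force passes 120 N, or if a joint passes its speed limit or range.

### The arm

A 6-joint arm with a two-finger parallel gripper is mounted at the origin on a cart in front of the work surface, level with it; the furniture and walls round the work are solid. World frame = base frame: x ahead of the robot, y to its left, z up, the work surface at z = 0. Lengths are in mm, angles in rad, forces in N, time in s.
With the tool pointing down it reaches from about 250 to 800 mm from the base axis. Payload 8.5 kg.
Tool frame: the origin (TCP) lies midway between the tips of the shut fingers; the grasp point (between the pads) lies 19 mm behind it; z points along the fingers, y is the line along which they close (so a half turn about z gives the same grasp; the last joint's range is limited). The gripper opens to 85 mm and grips with 20 to 120 N. Pads are 22 mm wide; open, the fingers measure 114 mm over their backs; the gripper's body (76 mm by 85 mm) begins 54 mm behind the grasp point. The pads swing forward as they close: fully open they stand 13 mm farther back than shut.
Start: joints at [1.337, 0.238, -0.013, 1.319, 0, 1.571], TCP at [121.617, 510.671, 203.876] pointing down, gripper open.
Joint ranges: [-2.66, 2.66], [-1.03, 1.9], [-1.14, 1.46], [-1.82, 2.27], [-1.45, 1.34], [-3.14, 3.14]. Speed limits (rad/s): [2.22, 2.22, 2.79, 3.14, 3.14, 3.14].

### API

Orientations are given as a unit quaternion [x, y, z, w].
In Python, from rig import reach, line_to, set_joints, gripper_to, hold, ik, grab_frame, PlanningError, finish_job, current_time_s, current_qpos, current_qvel, current_joint_efforts, current_ee_pos, current_tool_rot, current_wrist_force, current_wrist_torque, current_grip_width, current_finger_force gives the robot as it stands. Calls block until the motion is done:
- reach(position, orientation): joint-space move of the TCP to a pose.
- line_to(position, speed=150, attitude=None): straight line of the TCP; attitude=None keeps the orientation; speed is the mean speed in mm/s.
- set_joints(angles): joint-space move.
- gripper_to(opening, f_grip=None): finger opening in mm; f_grip is the grip in N (None keeps the last); returns when the fingers have stopped.
- hold(seconds).
- ik(position, orientation): joint angles nearest the present ones, or None.
- grab_frame(name): name is "scene" or "top" or "wrist"; returns a dict with "img" (480x640x3 uint8, blue, green, red), "fx", "fy", "cx", "cy" (pixels), "xyz" and "attitude" of the camera in the world; the wrist camera has in their place "hand_eye" (4x4, takes a point from camera to tool coordinates, whose origin is the TCP and whose axes are the flange's). Camera axes: x right, y down, z forward; pixel columns grow to the right and rows downward; lengths in mm; the calibration is good to about 2 mm. The wrist camera is an equidistant fisheye: a pixel r from the principal point sees the ray r / f radians off the axis. A picture is of the moment at which its call begins: read the wrist's pose just before it. There is no depth.
A pose or a line that the arm cannot do raises PlanningError and nothing moves.
- finish_job(): hands the job in; it is judged then, once.
Readings, each from a call of its own:
- current_time_s(): time.
- current_qpos(): joint angles.
- current_qvel(): joint speeds.
- current_joint_efforts(): joint torques, N m.
- current_ee_pos(): TCP position.
- current_tool_rot(): TCP orientation.
- current_wrist_force(): force on the tool from outside, world axes, zero at the start.
- current_wrist_torque(): the same for the moment, N m.
- current_grip_width(): finger opening in mm.
- current_finger_force(): force on a finger pad.
Only numpy, scipy, OpenCV 4.12 (cv2) and the standard library are available. Lean on these libraries where they do the work, as an engineer would, in place of code of your own. Each camera call takes 0.05 s, during which the arm holds its last target. There are 200 camera calls.

## Working session

There is one attempt and no reset: what is moved stays moved. The work goes in short steps, each a Python script; the robot and the scene stay as the last script left them, time stands still between calls to the robot, and variables do not carry over. Pictures are saved under pics/ and viewed, at most 10 in all, crops included, and the job is handed in when it is done.

```bash
ls; mkdir -p pics; python3 - <<'E'
from rig import *
import cv2
for n in ("scene","top","wrist"):
    f=grab_frame(n); cv2.imwrite(f"pics/{n}0.png",f["img"])
    print(n,{k:v for k,v in f.items() if k!="img"})
print(current_tool_rot(),current_ee_pos(),current_time_s())
E
```

```text
pics
scene {'fx': 542.186596489421, 'fy': 542.186596489421, 'cx': 317.42752799566034, 'cy': 232.36327845788426, 'xyz': array([ 111.54509782, -503.58528924, 1278.30239385]), 'attitude': array([ 0.90982691, -0.30613556,  0.08266387, -0.26769891])}
top {'fx': 451.8666037291687, 'fy': 451.8666037291687, 'cx': 323.270009707627, 'cy': 236.44439455239583, 'xyz': array([ 378.51449327,  121.03741221, 1262.41274833]), 'attitude': array([ 0.70841043, -0.70287586,  0.04795034, -0.04267257])}
wrist {'fx': 371.64829954431775, 'fy': 371.64829954431775, 'cx': 320.48040149292314, 'cy': 240.0440706299614, 'hand_eye': array([[ 1.00901228e-03, -9.44370889e-01, -3.28880839e-01,
         8.48137759e+01],
       [ 9.99999399e-01,  8.11819997e-04,  7.36900647e-04,
        -1.34789428e-01],
       [-4.28915477e-04, -3.28881385e-01,  9.44371140e-01,
        -1.68174043e+02],
       [ 0.00000000e+00,  0.00000000e+00,  0.00000000e+00,
         1.00000000e+00]])}
[ 1.16644331e-01  9.93173602e-01 -5.40417600e-04 -5.75807208e-05] [121.56167062 510.380254   203.43665151] 0.15
```

View pics/scene0.png

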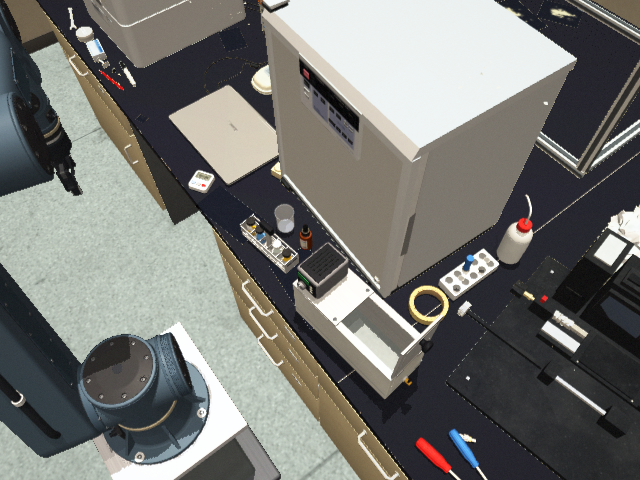

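View pics/top0.png

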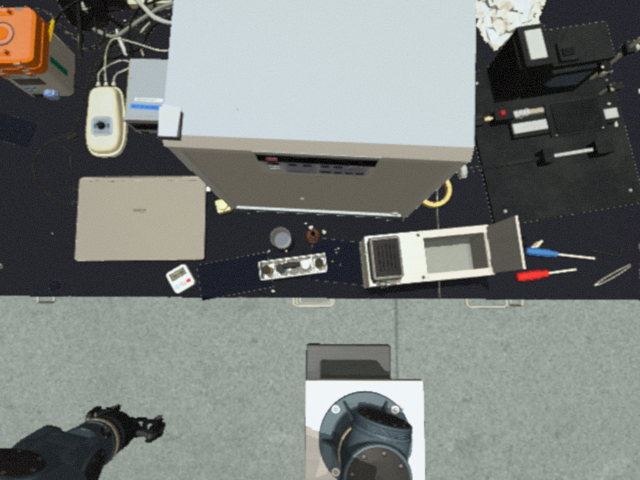

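The scene view shows the carrier at about (270,243), the bath at (360,330) with its lid leaning open at (425,345), the beaker at (284,218), the bottle at (305,238). In the top view, the carrier is at (293,266), the bath spans columns 360–525, and the lid is at (508,245). Next I'll take enlarged crops for exact pixels.

```bash
cat > h.py <<'E'
from rig import *
import numpy as np, cv2
from scipy.spatial.transform import Rotation as R
def ray(f,u,v,pose=None):
    if "hand_eye" in f:
        d=np.array([u-f["cx"],v-f["cy"]]);r=np.hypot(*d);t=r/f["fx"]
        c=np.array([*(np.sin(t)*d/max(r,1e-9)),np.cos(t)])
        p,q=pose; H=f["hand_eye"];Rt=R.from_quat(q).as_matrix()
        return Rt@H[:3,3]+p, Rt@H[:3,:3]@c
    c=np.array([(u-f["cx"])/f["fx"],(v-f["cy"])/f["fy"],1]);c/=np.linalg.norm(c)
    return f["xyz"],R.from_quat(f["attitude"]).as_matrix()@c
def onz(r,z): o,d=r; return o+d*(z-o[2])/d[2]
def meet(*rs):
    A=0;b=0
    for o,d in rs:
        P=np.eye(3)-np.outer(d,d);A=A+P;b=b+P@o
    x=np.linalg.solve(A,b)
    return x,[float(np.linalg.norm((np.eye(3)-np.outer(d,d))@(x-o))) for o,d in rs]
E
python3 - <<'E'
import cv2
t=cv2.imread("pics/top0.png")[210:300,245:535]; s=cv2.imread("pics/scene0.png")[195:400,225:450]
a=cv2.resize(t,None,fx=2.75,fy=2.75,interpolation=cv2.INTER_CUBIC)
cv2.imwrite("pics/tc.png",a)
cv2.imwrite("pics/sc.png",cv2.resize(s,None,fx=2.9,fy=2.9,interpolation=cv2.INTER_CUBIC))
E
```

```text
(no output)
```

View pics/tc.png

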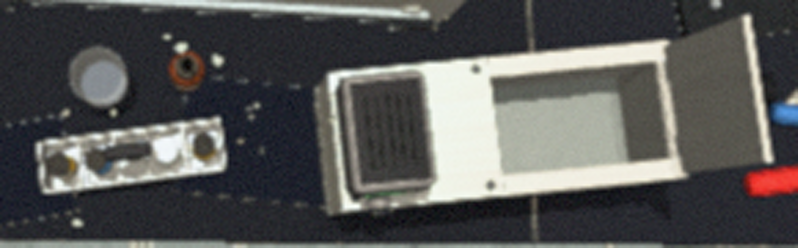

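View pics/sc.png

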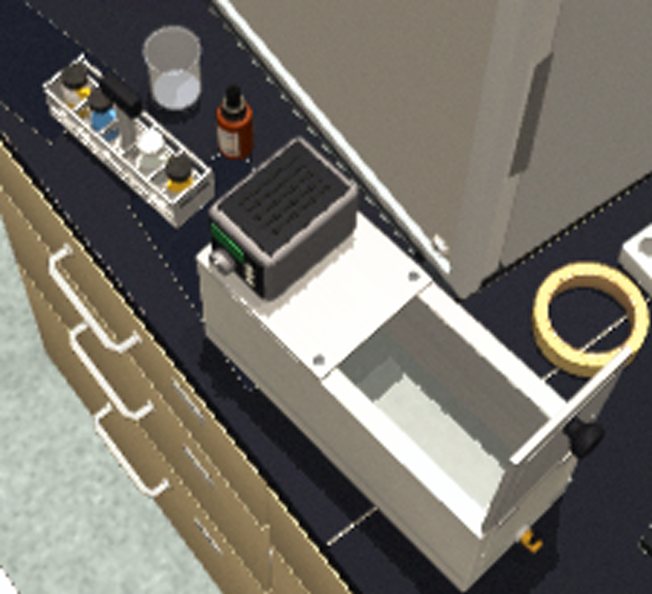

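The top crop shows bridge bolts at (475,69) and (490,185), mouth corners on the bridge edge at (495,78) and (497,174), end-wall mouth corners at (657,63) and (668,160), lid free-edge corners at (748,15) and (770,162), and the grip from (85,158) to (148,150). The scene crop shows the bolts at (413,275) and (319,360), the lid edge corners at (632,348) and (513,462), and the grip from (104,80) to (137,108). Now to triangulate.

```bash
python3 - <<'E'
from h import *
ft=grab_frame("top");fs=grab_frame("scene")
T=lambda u,v: ray(ft,(u+.5)/2.75+244.5,(v+.5)/2.75+209.5)
S=lambda u,v: ray(fs,(u+.5)/2.9+224.5,(v+.5)/2.9+194.5)
np.set_printoptions(precision=1,suppress=True)
for n,t,s in [("boltfar",(475,69),(413,275)),("boltnear",(490,185),(319,360)),("lidfar",(748,15),(632,348)),("lidnear",(770,162),(513,462)),
 ("gripL",(87,158),(104,80)),("gripR",(146,151),(137,108)),("vialL",(61,166),(76,70)),("vialR",(206,145),(180,163)),("beakertop",(97,72),(172,44)),("bottletop",(187,63),(234,95))]:
    print(n,*meet(T(*t),S(*s)))
for n,t,z in [("mouthBfar",(495,78),150),("mouthBnear",(497,174),150),("mouthEfar",(657,63),150),("mouthEnear",(668,160),150),
  ("rimcornerNear",(683,178),150),("rimcornerFar",(668,41),150),("bodyNear",(333,213),150),("bodyFar",(330,70),150),
  ("c1",(37,143),60),("c2",(219,119),60),("c3",(228,168),60),("c4",(44,192),60),("wall",(420,18),0),("wall2",(0,-5),0)]:
    print(n,onz(T(*t),z))
E
```

```text
boltfar [ 525.9 -118.2  160.9] [0.8095662537377311, 0.8095662537377216]
boltnear [ 422.7 -129.8  159.8] [0.6240457346396318, 0.6240457346395619]
lidfar [ 550.4 -299.4  311.7] [0.27713103057951133, 0.2771310305795552]
lidnear [ 435.7 -310.6  311.9] [0.6700554190981304, 0.6700554190982534]
gripL [452.4 232.8  85. ] [3.9195801835604445, 3.919580183560357]
gripR [455.9 177.2 104.2] [1.3594376376176505, 1.359437637617633]
vialL [442.1 258.9  81. ] [0.8384425896654824, 0.8384425896655007]
vialR [462.8 121.8  76.2] [0.17413750329020636, 0.1741375032902854]
beakertop [530.2 227.2  82.8] [1.1526635537739183, 1.152663553773975]
bottletop [538.3 140.9  93.6] [0.9054396931442598, 0.9054396931442603]
mouthBfar [ 520.1 -138.9  150. ]
mouthBnear [ 433.5 -138.8  150. ]
mouthEfar [ 535.  -286.2  150. ]
mouthEnear [ 447.2 -292.8  150. ]
rimcornerNear [ 431.2 -305.6  150. ]
rimcornerFar [ 555.3 -297.   150. ]
bodyNear [397.7   8.3 150. ]
bodyFar [526.1  10.4 150. ]
c1 [464.5 285.4  60. ]
c2 [489.2 109.5  60. ]
c3 [441.7 100.5  60. ]
c4 [417.3 277.5  60. ]
wall [600.9 -97.7   0. ]
wall2 [621.2 335.7   0. ]
```

```bash
cat >> h.py <<'E'
def att(psi,tilt=0,flip=False):
    """tool down, closing along bath x(psi); tilt>0: carrier +y end down (tool body leans to +y)"""
    c,s=np.cos(psi),np.sin(psi); X=np.array([c,s,0]);Y=np.array([-s,c,0])
    up=np.array([0,0,1])*np.cos(tilt)+Y*np.sin(tilt)
    z=-up; y=-X if flip else X; x=np.cross(y,z)
    return R.from_matrix(np.c_[x,y,z]).as_quat()
E
python3 - <<'E'
from h import *
import pickle
out=[]
print(current_qpos())
gripper_to(50)
for p,psi in [((454,225,260),.14),((456,150,260),.14),((478,-120,330),.105),((486,-200,335),.105)]:
    reach(p,att(psi)); hold(.2)
    pose=(current_ee_pos(),current_tool_rot()); f=grab_frame("wrist"); out.append((pose,f)); print(current_time_s(),current_qpos(),pose[0])
pickle.dump(out,open("w.pkl","wb"))
I=[f["img"] for _,f in out]
cv2.imwrite("pics/car.png",np.hstack([I[0][:,120:520],I[1][:,120:520]]))
cv2.imwrite("pics/bath.png",np.hstack([I[2][:,120:520],I[3][:,120:520]]))
E
```

```text
[ 1.33701858e+00  2.38505899e-01 -1.38318227e-02  1.31918244e+00
 -5.73341497e-06  1.57078440e+00]
2.5667 [4.61463728e-01 1.94266735e-01 7.11690232e-02 1.44791255e+00
 1.59596249e-06 1.89085704e+00] [453.60344564 225.7442582  259.88675378]
3.2167 [3.19341336e-01 1.47948165e-01 1.34347886e-02 1.43638596e+00
 1.47037383e-04 1.74883584e+00] [456.03953963 150.8141182  259.91312326]
4.55 [-2.43992458e-01  1.72557952e-01  2.20160860e-01  1.61869591e+00
  9.86792250e-05  1.22009796e+00] [ 478.09279588 -118.84320412  329.76864828]
5.2167 [-3.88788549e-01  2.32844010e-01  3.11753357e-01  1.64949604e+00
  1.10251582e-04  1.07569030e+00] [ 485.96800874 -199.05154366  335.13897165]
```

View pics/car.png

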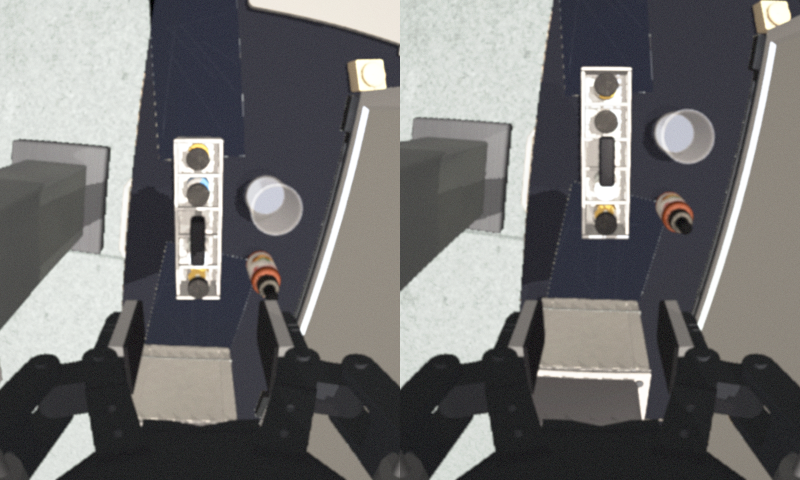

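View pics/bath.png

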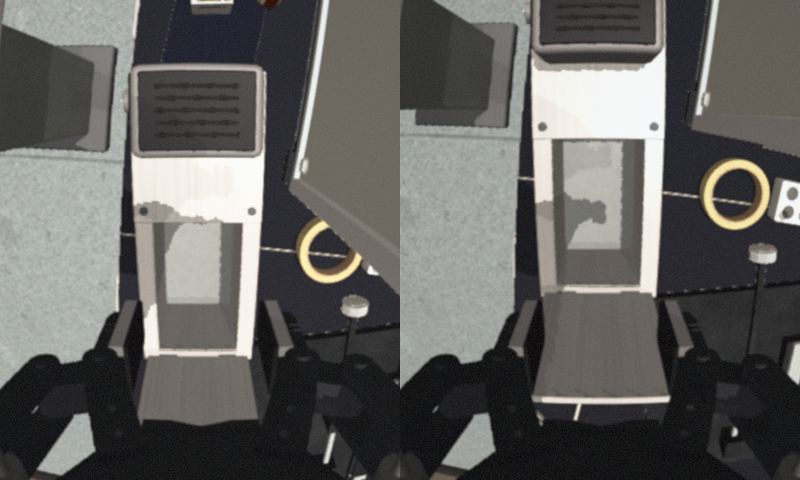

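Left carrier picture: grip columns 191–204, rows 217–264, frame corners (175,139) to (219,298). Right: grip (607,137–187), frame corners (582,67) to (629,238). Bath: bolts (144,211) and (251,211) left, (542,127) and (654,126) right; mouth corners at the bridge (152,222), (243,222) and (552,139), (642,139); lid edge (533,400) to (669,400) right.

```bash
python3 - <<'E'
from h import *
import pickle
np.set_printoptions(precision=1,suppress=True)
w=pickle.load(open("w.pkl","rb"))
def r(i,u,v): return ray(w[i][1],u+(120 if i%2==0 else -280),v,w[i][0])
for n,i,a,b in [("gripA",0,(198,217),(607,137)),("gripB",0,(198,264),(607,187)),("c1",0,(175,139),(582,67)),("c2",0,(222,139),(631,67)),("c3",0,(219,298),(629,238)),("c4",0,(177,298),(582,238)),
 ("bottle",0,(271,297),(686,228)),("beakrim",0,(275,208),(690,136)),
 ("boltN",2,(144,211),(542,127)),("boltF",2,(251,211),(654,126)),("mN",2,(152,222),(552,139)),("mF",2,(243,222),(642,139)),("eN",2,(157,352),(554,287)),("eF",2,(238,352),(640,287)),("floorF",2,(168,303),(567,247))]:
    print(n,*meet(r(i,*a),r(i+1,*b)))
print("z fixed")
for n,i,a,z in [("gA",0,(198,217),115),("gA",1,(607,137),115),("gB",0,(198,264),115),("gB",1,(607,187),115),
 ("c1",0,(175,139),64),("c2",0,(222,139),64),("c3",0,(219,298),64),("c4",0,(177,298),64),
 ("c1",1,(582,67),64),("c2",1,(631,67),64),("c3",1,(629,238),64),("c4",1,(582,238),64),
 ("bN",2,(144,211),156),("bF",2,(251,211),156),("bN",3,(542,127),156),("bF",3,(654,126),156),
 ("mN",2,(152,222),156),("mF",2,(243,222),156),("mN",3,(552,139),156),("mF",3,(642,139),156),("eN",3,(554,287),150),("eF",3,(640,287),150),("hN",3,(543,293),156),("hF",3,(653,293),156),("lN",3,(533,400),308),("lF",3,(669,400),308),("tape",3,(735,194),25)]:
    print(n,i,onz(r(i,*a),z))
E
```

```text
gripA [452.8 216.6  92.7] [0.017622605400778583, 0.01762260540085489]
gripB [459.1 172.6 100.4] [0.0026072324011718728, 0.0026072324011501054]
c1 [419.1 282.3  44.9] [0.3219153877963106, 0.3219153877961997]
c2 [467.1 289.3  47. ] [0.2615655250011671, 0.26156552500130187]
c3 [493.3 109.   42.6] [0.6972289447290895, 0.6972289447292476]
c4 [443.4 101.2  41.2] [0.4737970243423952, 0.4737970243423847]
bottle [539.6 143.4  93.5] [0.6607274867056439, 0.6607274867055808]
beakrim [532.1 229.6  64.8] [1.9326878698194538, 1.9326878698193972]
boltN [ 424.2 -130.3  152.4] [0.41460367903465073, 0.4146036790346693]
boltF [ 527.2 -118.3  155.8] [0.3142912221443127, 0.31429122214435895]
mN [ 433.4 -141.2  149.9] [0.5109097516207661, 0.5109097516208286]
mF [ 520.1 -132.   149.4] [1.5402450436692166, 1.5402450436691957]
eN [ 447.3 -292.3  154.7] [0.0882149748558627, 0.0882149748558488]
eF [ 538.1 -283.1  153.6] [0.9491061579567126, 0.9491061579567897]
floorF [ 451.5 -286.7   46.8] [0.13159154633312026, 0.1315915463331637]
z fixed
gA 0 [452.1 222.7 115. ]
gA 1 [452.2 217.8 115. ]
gB 0 [458.3 178.7 115. ]
gB 1 [458.4 175.4 115. ]
c1 0 [420.5 283.7  64. ]
c2 0 [465.7 290.2  64. ]
c3 0 [489.7 120.1  64. ]
c4 0 [443.7 113.5  64. ]
c1 1 [420. 280.  64.]
c2 1 [466.3 286.8  64. ]
c3 1 [491.2 115.9  64. ]
c4 1 [443.  109.1  64. ]
bN 2 [ 425.  -129.2  156. ]
bF 2 [ 526.8 -118.3  156. ]
bN 3 [ 424.3 -130.2  156. ]
bF 3 [ 527.4 -118.3  156. ]
mN 2 [ 433.5 -139.4  156. ]
mF 2 [ 520.7 -130.   156. ]
mN 3 [ 434.7 -140.7  156. ]
mF 3 [ 517.8 -131.9  156. ]
eN 3 [ 446.8 -294.7  150. ]
eF 3 [ 537.7 -284.8  150. ]
hN 3 [ 436.  -300.1  156. ]
hF 3 [ 551.6 -287.7  156. ]
lN 3 [ 449.2 -308.   308. ]
lF 3 [ 546.1 -297.7  308. ]
tape 3 [ 671.4 -193.8   25. ]
```

```bash
cat > plan.py <<'E'
import numpy as np, sys
from scipy import ndimage
from scipy.sparse import coo_matrix
from scipy.sparse.csgraph import dijkstra
def box(a,b,c,d): return np.array([[a,c],[b,c],[b,d],[a,d]],float)
def lidpoly(q):
    u=np.array([np.cos(q),np.sin(q)]);n=np.array([-u[1],u[0]]);h=np.array([-150,150.])
    return np.array([h,h+158*u,h+158*u+6*n,h+6*n])
def parts(cam,delta):
    P=[box(-90,90,0,64),box(-9,9,64,91),box(-22,22,91,115)]
    G=[box(-12,12,84,125),box(-18,18,120,157),box(-43,43,157,260),box(-48,48,260,400),box(43,112,225,290) if cam>0 else box(-112,-43,225,290)]
    c,s=np.cos(delta),np.sin(delta)   # tool leaned to +y by delta relative to the carrier, about the grip
    M=np.array([[c,s],[-s,c]]);g=np.array([0,103.])
    return P+[(q-g)@M.T+g for q in G]
def clearance(Y,Z,T,cam,delta,lid,full=False):
    """SAT gap for arrays of carrier states, T>0 = +y end down"""
    obs=[box(11,160,150,156),box(81,153,150,230),box(-156,-144,0,150),box(81,93,0,150),lidpoly(lid)]
    c,s=np.cos(T),np.sin(T); best=np.full(Y.shape,1e9); info=[]
    for i,p in enumerate(parts(cam,delta)):
        W=np.stack([Y[...,None]+c[...,None]*p[:,0]+s[...,None]*p[:,1], Z[...,None]-s[...,None]*p[:,0]+c[...,None]*p[:,1]],-1)
        for j,o in enumerate(obs):
            g=np.full(Y.shape,-1e9)
            e1=W[...,1,:]-W[...,0,:];e2=W[...,2,:]-W[...,1,:]
            axes=[e1,e2]+[np.broadcast_to(o[k+1]-o[k],e1.shape) for k in (0,1)]
            for a in axes:
                a=a/np.linalg.norm(a,axis=-1,keepdims=True)
                pw=np.einsum('...kd,...d->...k',W,a);po=np.einsum('kd,...d->...k',o,a)
                g=np.maximum(g,np.maximum(po.min(-1)-pw.max(-1),pw.min(-1)-po.max(-1)))
            best=np.minimum(best,g)
            if full: info.append((float(g.min()),i,j))
        best=np.minimum(best,W[...,1].min(-1)-20+6)
    return (best,sorted(info)[:4]) if full else best
ys=np.arange(-140,13,4.);zs=np.arange(24,321,4.);ts=np.radians(np.arange(-10,58,2.))
def solve(cam,delta,lid,goal_y=-36,start=(-36,284,0)):
    Y,Z,T=np.meshgrid(ys,zs,ts,indexing='ij');C=clearance(Y,Z,T,cam,delta,lid)
    ix=lambda y,z,t:(np.abs(ys-y).argmin(),np.abs(zs-z).argmin(),np.abs(ts-t).argmin())
    a,b=ix(*start),ix(goal_y,24,0)
    for thr in (12,11,10,9,8,7,6,5,4,3,2):
        L,_=ndimage.label(C>=thr,np.ones((3,3,3)))
        if L[a] and L[a]==L[b]: break
    else: return None
    idx=-np.ones(C.shape,int);m=L==L[a];idx[m]=np.arange(m.sum())
    r,cc,w=[],[],[]
    for d in np.ndindex(3,3,3):
        d=np.array(d)-1
        if not d.any(): continue
        sl=tuple(slice(max(0,-k),n-max(0,k)) for k,n in zip(d,C.shape)); sh=tuple(slice(max(0,k),n-max(0,-k)) for k,n in zip(d,C.shape))
        A,B=idx[sl],idx[sh];k=(A>=0)&(B>=0)
        r.append(A[k]);cc.append(B[k]);w.append((np.linalg.norm(d)+ 8/np.maximum(C[sh][k],1)))
    G=coo_matrix((np.concatenate(w),(np.concatenate(r),np.concatenate(cc))),shape=(m.sum(),)*2).tocsr()
    _,pr=dijkstra(G,indices=idx[a],return_predecessors=True)
    pts=np.argwhere(m);p=[idx[b]]
    while p[-1]!=idx[a]: p.append(pr[p[-1]])
    q=pts[p[::-1]]
    return thr,np.c_[ys[q[:,0]],zs[q[:,1]],np.degrees(ts[q[:,2]]),C[tuple(q.T)]]
if __name__=="__main__":
    for lid in (1.62,2.05):
        for cam in (1,-1):
            for de in (-20,-10,0,10):
                s=solve(cam,np.radians(de),lid)
                print(lid,cam,de,s and (s[0],len(s[1]),s[1][:,2].max()))
E
time python3 plan.py
```

```text
1.62 1 -20 (4, 71, np.float64(56.0))
1.62 1 -10 (5, 71, np.float64(56.0))
1.62 1 0 None
1.62 1 10 None
1.62 -1 -20 None
1.62 -1 -10 None
1.62 -1 0 (5, 71, np.float64(56.0))
1.62 -1 10 (2, 71, np.float64(56.0))
2.05 1 -20 (10, 69, np.float64(46.0))
2.05 1 -10 (10, 69, np.float64(46.0))
2.05 1 0 (7, 66, np.float64(42.0))
2.05 1 10 None
2.05 -1 -20 None
2.05 -1 -10 (10, 69, np.float64(46.0))
2.05 -1 0 (8, 66, np.float64(44.0))
2.05 -1 10 (4, 66, np.float64(44.0))
real	2m2.951s
user	2m1.925s
sys	0m0.816s
```

```bash
cat >> h.py <<'E'
PSI=.106; M=np.array([484.6,-212.7,0.]); YB=np.array([-np.sin(PSI),np.cos(PSI),0]); XB=np.array([np.cos(PSI),np.sin(PSI),0])
DEL=np.radians(-10)
def bp(yb,z,xb=0.): return M+YB*(yb+66.5)+XB*xb+np.array([0,0,z])
def tcp(y,z,T,xb=0.):
    """TCP pose for carrier state in the bath frame (T rad, +y end down)"""
    a=T+DEL; g=np.array([y+103*np.sin(T),z+103*np.cos(T)])-19*np.array([np.sin(a),np.cos(a)])
    return bp(g[0],g[1],xb),att(PSI,a)
E
python3 - <<'E'
from h import *
from plan import solve,clearance
thr,P=solve(1,DEL,2.05,goal_y=-34,start=(-36,288,0))
np.save("path.npy",P)
print(thr);print(P[::4].astype(int).tolist(),P[-1])
bad=0
for y,z,t,c in P:
    if ik(*tcp(y,z,np.radians(t))) is None: bad+=1;print("noik",y,z,t)
E
```

```text
10
[[-36, 288, 0, 58], [-52, 272, 8, 47], [-64, 256, 16, 56], [-80, 240, 24, 47], [-96, 224, 32, 36], [-104, 208, 40, 31], [-112, 192, 44, 23], [-112, 176, 46, 14], [-108, 160, 46, 14], [-96, 144, 46, 17], [-80, 128, 42, 13], [-64, 112, 36, 10], [-52, 96, 28, 10], [-48, 92, 20, 10], [-44, 76, 12, 11], [-36, 60, 4, 18], [-36, 44, 2, 18], [-36, 28, 0, 14]] [-36.  24.   0.  10.]
```

```bash
python3 - <<'E'
from h import *
gripper_to(0)
reach(bp(-95,300),att(PSI))
line_to(bp(-95,262),speed=100)
fz=[]
for yb in (-150,-180,-195,-203):
    line_to(bp(yb,262),speed=90); fz.append(np.round(current_wrist_force(),1)); 
print(fz,current_time_s())
line_to(bp(-110,275),speed=200)
f=grab_frame("top"); cv2.imwrite("pics/lid.png",f["img"])
g=grab_frame("scene"); cv2.imwrite("pics/lid2.png",g["img"])
cv2.imwrite("pics/lidc.png",np.hstack([cv2.resize(f["img"][210:300,440:550],None,fx=3.6,fy=3.6),cv2.resize(g["img"][300:400,335:460],(396,324))]))
E
```

```text
[array([-0.7,  1. , -0.4]), array([-0. , -0.1, -0.4]), array([ 0.2, -0.5, -0.1]), array([-0.3, -0. ,  0.3])] 8.425
```

View pics/lidc.png

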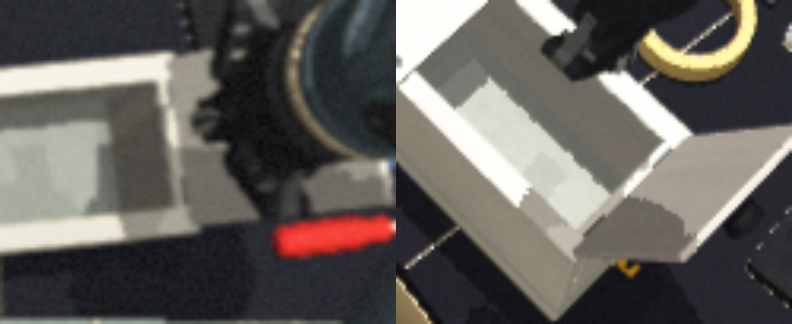

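The lid now leans well back: in the scene crop its free edge runs from (690,262) to (792,130), i.e. image pixels (428,381) and (460,340). Now the pickup.

```bash
python3 - <<'E'
from h import *
fs=grab_frame("scene")
for u,v,xb in ((428,381,-58),(460,340,58)):
    o,d=ray(fs,u,v); s=((bp(0,0,xb)-o)@XB)/(d@XB); p=o+s*d; e=np.array([(p-bp(0,0))@YB+150,p[2]-150]); print("lid",e,np.hypot(*e),np.arctan2(e[1],e[0]))
line_to(bp(-90,345),speed=250)
psi=.14; G=np.array([455.5,196.5,103]); q=att(psi,DEL); u=-R.from_quat(q).as_matrix()[:,2]
gripper_to(45,f_grip=110)
reach(G-19*u+110*u+np.array([0,0,60]),q)
line_to(G-19*u+60*u,speed=200)
line_to(G-19*u,speed=60); print(current_wrist_force())
gripper_to(8,f_grip=110); print("w",current_grip_width(),current_finger_force(),current_wrist_force())
p=current_ee_pos(); print(p)
line_to(p+[0,0,15],speed=30); hold(.3); print(current_grip_width(),current_wrist_force(),current_wrist_torque(),current_time_s())
f=grab_frame("scene");cv2.imwrite("pics/pk.png",cv2.resize(f["img"][180:320,200:390],None,fx=3,fy=3))
E
```

```text
lid [-73.53204923 148.91451287] 166.07978325562473 2.02946118663018
lid [-60.74956608 122.22234269] 136.48740173124708 2.032074267415913
[-0.21043764  0.23341561  0.30543358]
w 9.89971241191528 85.59121722355485 [-2.83797761 -1.49349887  5.49743975]
[455.15231962 199.70936025  84.87755372]
9.934684073431734 [-0.63251924 -0.13293013 -3.33162124] [-0.29453192 -0.03941444 -0.00741453] 14.9333
```

View pics/pk.png

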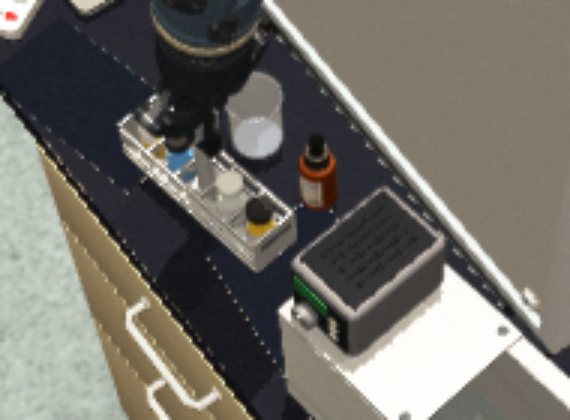

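The picture shows the gripper holding the grip, with the carrier level and just lifted; beaker and bottle stand untouched. The grip width is 9.9 mm, less than the nominal 14, so I'll check the tilt once it's in the air.

```bash
python3 - <<'E'
from h import *
P=np.load("path.npy")
p=current_ee_pos()
line_to(np.array([p[0],p[1],tcp(*P[0][:3])[0][2]]),speed=200)
x,q=tcp(P[0][0],P[0][1],0)
line_to(x,speed=220,attitude=q)
for i in (8,16,20):
    y,z,t,_=P[i]; x,q=tcp(y,z,np.radians(t)); line_to(x,speed=80,attitude=q)
hold(.2); print(P[20],current_grip_width(),current_finger_force(),current_wrist_force(),current_ee_pos()-x,current_time_s())
f=grab_frame("scene");cv2.imwrite("pics/tl.png",cv2.resize(f["img"][170:400,270:470],None,fx=2.6,fy=2.6,interpolation=cv2.INTER_CUBIC))
E
```

```text
[-104.          208.           40.           31.52006666] 9.659985422201828 84.95395791716874 [-0.18706408  0.57406906 -3.7363316 ] [ 0.55893301 -0.53157082  1.0195487 ] 20.3167
```

View pics/tl.png

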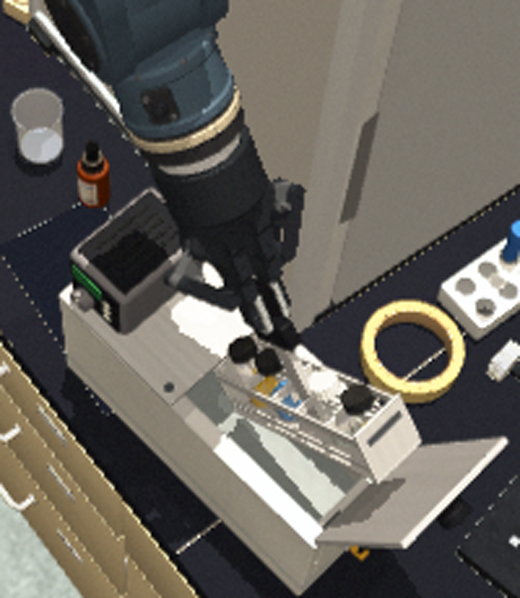

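The picture shows the carrier tilted over the mouth with its far end down towards the bridge. Its raised end face has a bottom near corner at (370,483) and a top near corner at (353,434); the lower end's near top corner is at about (220,362).

```bash
python3 - <<'E'
from h import *
fs=grab_frame("scene")
def pl(u,v,xb):
    o,d=ray(fs,(u+.5)/2.6+269.5,(v+.5)/2.6+169.5); s=((bp(0,0,xb)-o)@XB)/(d@XB); p=o+s*d
    return np.array([(p-bp(0,0))@YB,p[2]])
a,b,c=pl(370,483,-25),pl(353,434,-25),pl(220,362,-25); d=pl(418,440,25)
print("endbot,endtop,lowtop,endbotFar",a,b,c,d)
print("end-face angle",np.degrees(np.arctan2(b[0]-a[0],b[1]-a[1])),"rail",np.degrees(np.arctan2(b[1]-c[1],c[0]-b[0])))
T=np.radians(40)
for l,h in((-90,0),(-90,44),(90,44)): print("expect",-104+l*np.cos(T)+h*np.sin(T),208-l*np.sin(T)+h*np.cos(T))
E
```

```text
endbot,endtop,lowtop,endbotFar [-164.26872865  249.77399589] [-138.63314788  301.17828349] [ -6.91831858 216.74823242] [-167.50953566  255.42764125]
end-face angle 26.5056669392724 rail 32.66013213389473
expect -172.94399988070802 265.85088487178854
expect -144.6613450545003 299.5568403690236
expect -6.773345293084255 183.8550706254465
```

```bash
python3 - <<'E'
from h import *
gripper_to(5,f_grip=120); hold(.1); print(current_grip_width(),current_finger_force())
f=grab_frame("wrist");g=grab_frame("scene")
cv2.imwrite("pics/w1.png",f["img"])
cv2.imwrite("pics/last.png",np.hstack([f["img"][:,120:520],cv2.resize(g["img"][230:370,330:447],(400,480),interpolation=cv2.INTER_CUBIC)]))
E
cat > cap.py <<'E'
import plan,numpy as np
for tmax in (32,36,40):
    plan.ts=np.radians(np.arange(-4,tmax+1,2.))
    for de in (0,-5,-10):
        s=plan.solve(1,np.radians(de),2.03); print(tmax,de,s and s[0])
E
python3 cap.py
```

```text
8.174495051945351 118.08065291494131
32 0 None
32 -5 None
32 -10 None
36 0 None
36 -5 None
36 -10 None
40 0 5
40 -5 5
40 -10 5
```

View pics/last.png

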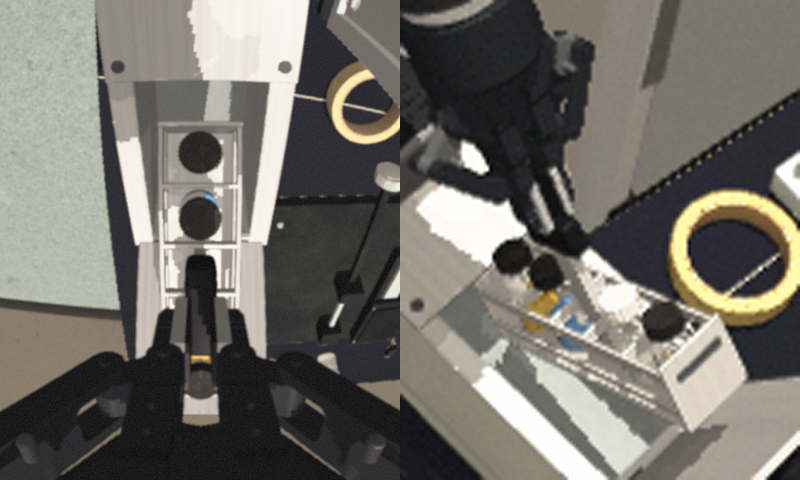

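The left half (wrist) shows cap centres at (200,152) and (200,217), the end rail at row 124, and the grip end at row 258. The right half shows the carrier tilted, its lower end over the mouth. I'll compute the carrier angle in the tool frame from the cap and rail rays.

```bash
python3 - <<'E'
from h import *
import pickle
from scipy.optimize import brentq
w=pickle.load(open("w.pkl","rb"));psi=.14;Yc=np.array([-np.sin(psi),np.cos(psi),0]);C=np.array([455.5,196.5,0])
for u,v,z in((605,85,64),(606,121,64),(606,221,64),(606,67,44),(606,238,44)):
    print("cap y",(onz(ray(w[1][1],u-280,v,w[1][0]),z)-C)@Yc)
f=grab_frame("wrist"); 
E2=(np.zeros(3),np.array([0,0,0,1.]))
def ang(v,l,h):
    o,d=ray(f,f["cx"],v,E2)
    def e(a): # a: carrier +y end down relative to the tool (tool up = -z, tool x = +y)
        c,s=np.cos(a),np.sin(a);hh=h-103
        x=l*c+hh*s; up=-l*s+hh*c
        p=np.array([x,0,-19-up])-o
        return np.cross(d,p)[1]
    return [round(float(np.degrees(r)),1) for r in [brentq(e,a,a+np.radians(5)) for a in np.radians(np.arange(-60,60,5)) if e(a)*e(a+np.radians(5))<0]]
for v,l,h in((152,67,64),(217,33,64),(124,90,44)): print(v,ang(v,l,h))
E
```

```text
cap y 69.66165861938522
cap y 34.324546622005876
cap y -66.48357152568288
cap y 90.16414611523751
cap y -91.61404904245673
152 [-49.0, -0.3]
217 [0.1]
124 [8.2]
```

```bash
python3 - <<'E'
from h import *
fs=grab_frame("scene");fw=grab_frame("wrist");pose=(current_ee_pos(),current_tool_rot())
x0=(pose[0]-bp(0,0))@XB;print("tool xb",x0)
def pl(c,r,xb):
    ry=ray(fs,330+(c-400+.5)*117/400-.5,230+(r+.5)*140/480-.5);o,d=ry; s=((bp(0,0,xb)-o)@XB)/(d@XB); p=o+s*d
    return np.array([(p-bp(0,0))@YB,p[2]]),ry
q=[pl(c,r,x0) for c,r in((513,256),(546,271),(664,322))]
for a in q: print(a[0])
d=q[0][0]-q[2][0];print(np.hypot(*d),"tilt",np.degrees(np.arctan2(-d[1],d[0])))
d=q[1][0]-q[2][0];print(np.hypot(*d),"tilt",np.degrees(np.arctan2(-d[1],d[0])))
for v,k in((152,0),(217,1)):
    p,e=meet(ray(fw,320.5,v,pose),q[k][1]);print("tri",(p-bp(0,0))@YB,p[2],e)
g=pose[0]-19*R.from_quat(pose[1]).as_matrix()[:,2];gy,gz=(g-bp(0,0))@YB,g[2]
for T in (30,33,36,40):
    t=np.radians(T);print(T,[(round(gy+l*np.cos(t)-39*np.sin(t),1),round(gz-l*np.sin(t)-39*np.cos(t),1)) for l in (68,34,-68)])
E
```

```text
tool xb 0.015382868096275537
[ -8.30716488 205.05033331]
[-35.16127242 225.26067338]
[-121.08757893  293.23439712]
143.16372061996435 tilt 38.02218552115502
109.56165967111198 tilt 38.346464084405945
tri -8.635303434706914 205.96786880093072 [0.2418557295556773, 0.2418557295557518]
tri -36.25152200119729 228.7878506538807 [0.7550296776263004, 0.7550296776261458]
30 [(np.float64(1.7), np.float64(219.1)), (np.float64(-27.8), np.float64(236.1)), (np.float64(-116.1), np.float64(287.1))]
33 [(np.float64(-1.9), np.float64(217.1)), (np.float64(-30.5), np.float64(235.6)), (np.float64(-116.0), np.float64(291.2))]
36 [(np.float64(-5.6), np.float64(215.4)), (np.float64(-33.1), np.float64(235.3)), (np.float64(-115.7), np.float64(295.3))]
40 [(np.float64(-10.7), np.float64(213.3)), (np.float64(-36.7), np.float64(235.1)), (np.float64(-114.9), np.float64(300.7))]
```

```bash
sed -i 's/-20+6)/-20)/; s/zs=np.arange(24/zs=np.arange(32/; s/ix(goal_y,24,0)/ix(goal_y,32,0)/; s/g=np.array(\[0,103.\])/g=np.array([0,106.])/; s/box(-12,12,84,125)/box(-12,12,87,125)/; s/np.arange(-10,58,2.)/np.arange(-6,57,2.)/; s/(12,11,10/(14,13,12,11,10/' plan.py
sed -i 's/^DEL=.*/DEL=np.radians(-8.5); HG=106/; s/103\*/HG*/g' h.py
python3 - <<'E'
from h import *
from plan import solve,clearance
pose=(current_ee_pos(),current_tool_rot())
g=pose[0]-19*R.from_quat(pose[1]).as_matrix()[:,2];gy,gz=(g-bp(0,0))@YB,g[2]; t=np.radians(38.5)
st=(gy-HG*np.sin(t),gz-HG*np.cos(t),t);print("state",st)
r=solve(1,DEL,2.03,goal_y=-36,start=st)
thr,P=r;np.save("path2.npy",P);print(thr,len(P));print(P[::3].astype(int).tolist())
for y,z,T,_ in P:
    if ik(*tcp(y,z,np.radians(T))) is None: print("noik",y,z,T)
# robustness of the path to offsets of the carrier (mm, deg)
for dy,dz,dt in((0,0,0),(5,0,0),(-5,0,0),(0,5,0),(0,-5,0),(0,0,3),(0,0,-3)):
    c,i=clearance(P[:,0]+dy,P[:,1]+dz,np.radians(P[:,2]+dt),1,DEL,2.03,True);k=c.argmin();print(dy,dz,dt,c.min().round(1),P[k,:3],i[:2])
E
```

```text
state (np.float64(-103.71078847655096), np.float64(203.9173273621723), np.float64(0.6719517620178169))
10 47
[[-104, 204, 38, 26], [-108, 192, 42, 22], [-112, 180, 44, 15], [-112, 168, 46, 14], [-104, 156, 46, 14], [-96, 144, 44, 14], [-84, 132, 42, 12], [-72, 120, 40, 12], [-60, 108, 34, 10], [-52, 96, 28, 10], [-48, 92, 22, 11], [-44, 84, 16, 11], [-40, 72, 10, 13], [-36, 60, 4, 18], [-36, 48, 2, 18], [-36, 36, 0, 16]]
0 0 0 10.0 [-52.  96.  28.] [(10.019856568872768, 2, 0), (10.514803126820311, 0, 0)]
5 0 0 7.7 [-60. 108.  34.] [(7.7263096763810495, 0, 0), (8.128722248225067, 2, 0)]
-5 0 0 6.1 [-52.  96.  26.] [(6.108535833074967, 0, 2), (8.439307695799513, 0, 4)]
0 5 0 6.0 [-48.  92.  20.] [(5.982897357867586, 0, 0), (11.108535833074967, 0, 2)]
0 -5 0 5.0 [-52.  96.  28.] [(5.019856568872768, 2, 0), (8.72274428880047, 3, 0)]
0 0 3 1.7 [-88. 136.  44.] [(1.7005575286487158, 7, 1), (5.118823217698065, 5, 1)]
0 0 -3 7.3 [-60. 108.  34.] [(7.262171662955801, 0, 2), (8.471293872785495, 0, 4)]
```

```bash
python3 - <<'E'
from h import *
import sys
P=np.load("path2.npy"); K=P[3::3].tolist()
if list(P[-1])!=K[-1]: K.append(P[-1])
f0=current_wrist_force()
for y,z,t,_ in K:
    x,q=tcp(y,z,np.radians(t)); line_to(x,speed=45,attitude=q)
    f=current_wrist_force()-f0
    if np.linalg.norm(f)>2: print("F",(y,z,t),f.round(1))
    if np.linalg.norm(f)>12: print("STOP",current_time_s()); sys.exit()
hold(.3); f1=current_wrist_force(); print("at z32",f1-f0,current_wrist_torque(),current_time_s(),current_grip_width())
p=current_ee_pos(); q=tcp(-36,32,0)
for k in range(1,26):
    line_to(q[0]-[0,0,k],speed=25); fz=current_wrist_force()-f1
    if fz[2]>1: print(k,fz.round(2),current_ee_pos()[2].round(1))
    if fz[2]>8: break
print(k,current_ee_pos(),current_wrist_force(),current_wrist_torque(),current_time_s())
E
```

```text
F (-108.0, 192.0, 42.0) [ 1.2 -1.   1.7]
at z32 [ 0.72863995 -0.9387641   1.14134676] [-0.23850337  0.00135161  0.00667302] 27.575 8.079463218437784
14 [ 0.33 -1.48  3.11] 105.4
15 [-0.86 -2.38  8.16] 104.8
15 [ 481.38832413 -179.95172208  104.77242136] [-0.82409224 -2.654624    5.36672307] [-0.46375929  0.28092548  0.11198934] 31.325
```

Contact came within 2 mm of where it was expected, and nothing touched on the way in. Release, retreat and check flatness by triangulating the caps numerically.

```bash
python3 - <<'E'
from h import *
p=current_ee_pos()
line_to(p+[0,0,1],speed=20)
gripper_to(30); print("open",current_finger_force(),current_wrist_force(),current_grip_width())
hold(.3)
line_to(p+[0,0,40],speed=60); print(current_wrist_force())
line_to(p+[0,0,200],speed=200); hold(.2)
def caps(tag):
    pose=(current_ee_pos(),current_tool_rot());f=grab_frame("wrist");cv2.imwrite(f"pics/{tag}.png",f["img"])
    g=cv2.medianBlur(cv2.cvtColor(f["img"],cv2.COLOR_BGR2GRAY),3)[:300,240:400]
    m=cv2.morphologyEx((g<55).astype(np.uint8),cv2.MORPH_OPEN,np.ones((5,5)))
    n,_,s,c=cv2.connectedComponentsWithStats(m)
    return pose,f,[(c[i]+[240,0],s[i].tolist()) for i in range(1,n) if 80<s[i,4]<3000]
for k,dy in enumerate((0,-40)):
    if dy: line_to(current_ee_pos()+YB*dy,speed=150); hold(.2)
    pose,f,L=caps(f"chk{k}")
    for c,s in L:
        q=onz(ray(f,*c,pose),84);d=q-bp(0,0); print(k,c.round(),s,"bath xy at cap height",(d@XB).round(1),(d@YB).round(1))
print(current_time_s())
E
```

```text
open 0.0 [ 0.92344294  0.04172519 -0.15641061] 29.99915443240081
[-0.11549642 -0.43273901  0.18984152]
0 [381.  92.] [25, 0, 135, 244, 2591] bath xy at cap height 65.0 113.1
0 [311.  67.] [38, 64, 69, 8, 391] bath xy at cap height -11.0 139.7
0 [321. 101.] [24, 95, 116, 12, 1265] bath xy at cap height 0.2 101.9
0 [246. 190.] [0, 140, 12, 89, 820] bath xy at cap height -80.8 5.1
0 [319. 237.] [74, 213, 13, 45, 423] bath xy at cap height -1.6 -45.8
0 [247. 268.] [0, 233, 16, 67, 955] bath xy at cap height -83.0 -81.1
0 [394. 275.] [148, 249, 12, 51, 558] bath xy at cap height 83.0 -89.5
1 [395. 103.] [149, 0, 11, 215, 1841] bath xy at cap height 80.9 61.8
1 [320.  53.] [19, 44, 122, 20, 2225] bath xy at cap height -0.3 116.7
1 [246. 161.] [0, 113, 11, 86, 780] bath xy at cap height -80.8 -2.6
1 [246. 254.] [0, 203, 16, 97, 1294] bath xy at cap height -82.4 -105.2
1 [318. 212.] [74, 206, 11, 11, 85] bath xy at cap height -2.2 -58.3
1 [394. 261.] [147, 219, 13, 81, 875] bath xy at cap height 82.8 -113.4
1 [320. 257.] [71, 247, 19, 19, 281] bath xy at cap height -0.4 -108.2
34.8833
```

```bash
python3 - <<'E'
from h import *
import sys
f=grab_frame("wrist");pose1=(current_ee_pos(),current_tool_rot());pose0=(pose1[0]-YB*-40,pose1[1])
B=lambda p:(round(float((p-bp(0,0))@XB),1),round(float((p-bp(0,0))@YB),1))
g=B(onz(ray(f,319.5,235.5,pose0),135));c=B(onz(ray(f,320,257,pose1),84));print("grip",g,"cap",c)
if abs(g[1]-c[1]-68)>8 or abs(g[1]+33)>15: sys.exit("check")
X0=-36
line_to(bp(-90,350,X0),speed=250)
gripper_to(0)
line_to(bp(-190,350,X0),speed=250,attitude=att(PSI))
line_to(bp(-268,350,X0),speed=250)
line_to(bp(-268,273,X0),speed=200); print(current_wrist_force(),current_time_s())
def tip(q,r=140):
    u=np.array([np.cos(q),np.sin(q)]);n=np.array([-u[1],u[0]]);k=np.array([-150,150])+r*u+6*n
    return bp(k[0]-11,k[1],X0)
for q in (2.0,1.75,1.5,1.3,1.1,.9,.7,.5,.35,.2,.1,.03):
    line_to(tip(q),speed=100); w=current_wrist_force()
    print(q,w.round(1))
    if np.linalg.norm(w)>25: sys.exit("F")
b=tip(0)
for k in range(0,12):
    line_to(b-[0,0,k-3],speed=25); w=current_wrist_force()
    if w[2]>12: break
print(k,w,current_ee_pos(),current_time_s())
E
```

```text
grip (-0.6, -35.4) cap (-0.1, -108.4)
[ 0.25372349 -0.61678957  0.26739975] 37.2667
2.0 [-0.5  0.7  1.3]
1.75 [ 0.4 -0.6  0.1]
1.5 [-0.8  0.1  0.6]
1.3 [-0.5  0.2  0.3]
1.1 [ 0.2 -0.6  0.1]
0.9 [-0.6 -0.5 -0.3]
0.7 [-0.7  0.2  0.5]
0.5 [ 0.5 -0.2  0.3]
0.35 [ 0.6  0.4 -0. ]
0.2 [-0.1  0.2  0.1]
0.1 [-0.8 -0.3 -0.1]
0.03 [-0.4  0.  -0.4]
11 [-0.08168121 -0.56224983  0.46700491] [ 443.94170321 -171.24230445  147.93283346] 45.275
```

No force was felt, so the lid wasn't caught. I'll raise the arm and compare image regions where the lid stood.

```bash
python3 - <<'E'
from h import *
line_to(bp(-21,352,-36),speed=250); print(current_wrist_force())
pose=(current_ee_pos(),current_tool_rot());w=grab_frame("wrist");s=grab_frame("scene")["img"];t=grab_frame("top")["img"]
cv2.imwrite("pics/ws.png",w["img"]);cv2.imwrite("pics/ss.png",s);cv2.imwrite("pics/ts.png",t)
o=cv2.imread("pics/lid2.png");o0=cv2.imread("pics/scene0.png");t0=cv2.imread("pics/top0.png")
for n,(u,v) in {"lidface2.03":(440,352),"lidlow":(425,365),"beyond":(455,345),"oldedge":(428,350),"mouth":(375,325)}.items():
    a=lambda I:I[v-2:v+3,u-2:u+3].mean((0,1)).round().tolist(); print(n,"start",a(o0),"open",a(o),"now",a(s))
d=cv2.absdiff(s,o).max(2)>40; d[:300]=0; d[:,:335]=0; ys,xs=np.nonzero(d); print("diff px",d.sum(),xs.min(),xs.max(),ys.min(),ys.max())
for u in range(500,531,4): print(u,[(int(t0[v,u].mean()),int(t[v,u].mean())) for v in range(215,280,8)])
E
```

```text
[ 0.19903805  0.57711624 -0.76459124]
lidface2.03 start [47.0, 39.0, 39.0] open [145.0, 156.0, 165.0] now [145.0, 157.0, 165.0]
lidlow start [47.0, 40.0, 39.0] open [141.0, 151.0, 159.0] now [147.0, 159.0, 167.0]
beyond start [47.0, 40.0, 40.0] open [174.0, 185.0, 192.0] now [174.0, 185.0, 192.0]
oldedge start [32.0, 28.0, 29.0] open [147.0, 159.0, 168.0] now [147.0, 158.0, 168.0]
mouth start [98.0, 105.0, 108.0] open [98.0, 106.0, 108.0] now [93.0, 100.0, 102.0]
diff px 2199 338 430 300 448
500 [(44, 48), (87, 126), (81, 77), (83, 44), (82, 41), (82, 32), (83, 38), (76, 56), (44, 27)]
504 [(40, 43), (87, 149), (82, 44), (79, 86), (87, 94), (83, 44), (81, 49), (68, 45), (42, 34)]
508 [(37, 46), (86, 150), (86, 93), (83, 63), (80, 66), (84, 52), (81, 49), (53, 36), (41, 64)]
512 [(47, 51), (81, 150), (84, 71), (81, 52), (86, 52), (82, 49), (79, 44), (45, 22), (45, 78)]
516 [(149, 50), (181, 80), (96, 44), (80, 52), (83, 58), (80, 52), (80, 43), (44, 25), (44, 60)]
520 [(40, 43), (55, 52), (121, 50), (203, 59), (201, 50), (118, 49), (85, 46), (48, 33), (104, 41)]
524 [(45, 49), (50, 63), (44, 51), (33, 46), (20, 46), (108, 40), (207, 49), (63, 45), (98, 28)]
528 [(46, 67), (44, 54), (39, 46), (44, 43), (71, 48), (40, 39), (41, 45), (73, 48), (80, 46)]
```

The image shows the lid exactly where it was left, so the finger passed just over its edge. I'll repeat with a lower contact point.

```bash
python3 - <<'E'
from h import *
import sys
X0=-36
print(current_time_s())
line_to(bp(-278,345,X0),speed=300)
line_to(bp(-278,240,X0),speed=250); print(current_wrist_force().round(1))
def tip(q,r,h=5):
    u=np.array([np.cos(q),np.sin(q)]);n=np.array([-u[1],u[0]]);k=np.array([-150,150])+r*u+6*n
    return bp(k[0]-h,k[1],X0)
for q,r in ((2.0,105),(1.7,105),(1.4,110),(1.1,118),(.8,128),(.5,138),(.25,143),(.08,143)):
    line_to(tip(q,r),speed=110); w=current_wrist_force(); print(q,w.round(1),current_time_s())
    if np.linalg.norm(w)>30: sys.exit("F")
    if q==1.1 and w[1]>-.8 and w[2]<.8: sys.exit("no lid")
b=tip(0,143)
for k in range(0,9):
    line_to(b-[0,0,k-4],speed=40); w=current_wrist_force()
    if w[2]>10: break
print(k,w,current_ee_pos(),current_time_s())
E
```

```text
46.3917
[-0.2  1.   1.4]
2.0 [ 0.2 -0.1 -0.7] 48.7917
1.7 [ 0.8 -0.1 -0.7] 49.225
1.4 [-0.3  0.2  0.9] 49.675
1.1 [ 0.6 -0.7 -0. ] 50.15no lid
```

```bash
python3 - <<'E'
from h import *
print(current_ee_pos(),tuple(((current_ee_pos()-bp(0,0))@a).round(1) for a in (XB,YB)),current_wrist_force(),current_grip_width())
s=grab_frame("scene");S=s["img"];cv2.imwrite("pics/s3.png",S);o=cv2.imread("pics/lid2.png")
for n,(u,v) in {"lidface":(440,352),"lidlow":(425,365),"beyond":(455,345),"oldedge":(428,350)}.items():
    a=lambda I:I[v-2:v+3,u-2:u+3].mean((0,1)).round().tolist(); print(n,a(o),a(S))
def proj(p):
    c=R.from_quat(s["attitude"]).as_matrix().T@(p-s["xyz"]);return (s["cx"]+s["fx"]*c[0]/c[2],s["cy"]+s["fy"]*c[1]/c[2])
for q in (1.1,1.3,1.5,2.03,2.1):
    print(q,[np.round(proj(bp(-150+158*np.cos(q),150+158*np.sin(q),x)),0).tolist() for x in(-58,58)])
o0=cv2.imread("pics/ss.png");d=cv2.absdiff(S,o0).max(2)>40
n,l,st,c=cv2.connectedComponentsWithStats(cv2.morphologyEx(d.astype(np.uint8),cv2.MORPH_OPEN,np.ones((3,3))))
print([x.tolist() for x in st[1:] if x[4]>60])
E
```

```text
[ 453.14580742 -256.13974306  258.0591005 ] (np.float64(-35.9), np.float64(-106.4)) [ 0.62316679 -0.65984089 -0.01969412] -0.2037928199643713
lidface [145.0, 156.0, 165.0] [47.0, 40.0, 39.0]
lidlow [141.0, 151.0, 159.0] [47.0, 39.0, 39.0]
beyond [174.0, 185.0, 192.0] [47.0, 40.0, 39.0]
oldedge [147.0, 159.0, 168.0] [49.0, 43.0, 43.0]
1.1 [[370.0, 328.0], [410.0, 291.0]]
1.3 [[382.0, 336.0], [422.0, 298.0]]
1.5 [[394.0, 347.0], [435.0, 308.0]]
2.03 [[426.0, 381.0], [466.0, 340.0]]
2.1 [[430.0, 386.0], [469.0, 344.0]]
[[0, 40, 476, 341, 65564], [301, 67, 15, 15, 144], [291, 79, 14, 9, 88], [81, 137, 16, 5, 63], [348, 235, 36, 9, 130], [342, 243, 31, 31, 509], [339, 268, 25, 18, 259], [65, 300, 31, 50, 634], [351, 337, 14, 17, 133], [173, 339, 69, 85, 1833], [372, 352, 24, 27, 339], [119, 377, 17, 22, 230], [90, 405, 19, 38, 253], [119, 459, 6, 18, 83], [147, 475, 16, 5, 62]]
```

The pixels where the lid lay now show bench, so the lid is moving with the finger; the force at rest is just below the noise. Continuing the closing arc.

```bash
python3 - <<'E'
from h import *
import sys
X0=-36
def tip(q,r,h=5):
    u=np.array([np.cos(q),np.sin(q)]);n=np.array([-u[1],u[0]]);k=np.array([-150,150])+r*u+6*n
    return bp(k[0]-h,k[1],X0)
for q,r in ((.8,125),(.5,135),(.25,140),(.08,140)):
    line_to(tip(q,r),speed=110); w=current_wrist_force(); print(q,w.round(1),current_time_s())
    if np.linalg.norm(w)>30: sys.exit("F")
b=tip(0,140)
for k in range(0,9):
    line_to(b-[0,0,k-4],speed=40); w=current_wrist_force()
    if w[2]>10: break
print(k,w,current_ee_pos(),current_time_s())
E
```

```text
0.8 [ 0.4 -0.1 -0.2] 50.6917
0.5 [ 0.2 -0.3 -0.1] 51.2083
0.25 [ 0.1 -0.7  1.1] 51.675
0.08 [-0.8  0.3 -0.1] 52.0417
8 [ 0.17403119 -0.43246329 -0.88297242] [ 443.30058626 -165.29019636  151.93866337] 54.375
```

```bash
python3 - <<'E'
from h import *
s=grab_frame("scene");S=s["img"];cv2.imwrite("pics/s4.png",S)
t=grab_frame("top");cv2.imwrite("pics/t4.png",t["img"]);w=grab_frame("wrist");cv2.imwrite("pics/w4.png",w["img"])
I=[cv2.imread("pics/scene0.png"),cv2.imread("pics/lid2.png"),cv2.imread("pics/s3.png"),S]
def proj(f,p):
    c=R.from_quat(f["attitude"]).as_matrix().T@(p-f["xyz"]);return int(round(f["cx"]+f["fx"]*c[0]/c[2])),int(round(f["cy"]+f["fy"]*c[1]/c[2]))
for x in (-50,45):
  print("x",x,"q, px, start(1.62) open(2.05) s3 now")
  for q in np.arange(0,2.2,.1):
    u,v=proj(s,bp(-150+157*np.cos(q),150+157*np.sin(q),x)); print(round(q,1),(u,v),[int(i[v,u].mean()) for i in I])
pose=(current_ee_pos(),current_tool_rot())
g=cv2.cvtColor(w["img"],cv2.COLOR_BGR2GRAY)
g0=cv2.cvtColor(cv2.imread("pics/chk0.png"),cv2.COLOR_BGR2GRAY)
print("wrist col",[(v,int(g[v,280]),int(g[v,320]),int(g[v,355])) for v in range(0,300,12)])
E
```

```text
x -50 q, px, start(1.62) open(2.05) s3 now
0.0 (341, 324) [253, 253, 253, 22]
0.1 (341, 322) [221, 224, 229, 48]
0.2 (342, 320) [96, 98, 137, 39]
0.3 (343, 318) [236, 235, 234, 32]
0.4 (345, 317) [94, 96, 67, 25]
0.5 (348, 316) [103, 102, 30, 18]
0.6 (351, 316) [103, 105, 42, 24]
0.7 (354, 317) [105, 105, 112, 20]
0.8 (358, 318) [105, 103, 146, 95]
0.9 (363, 320) [103, 100, 78, 188]
1.0 (368, 323) [101, 104, 51, 253]
1.1 (373, 326) [103, 101, 68, 253]
1.2 (379, 330) [103, 104, 39, 253]
1.3 (385, 334) [106, 105, 18, 253]
1.4 (391, 339) [106, 104, 136, 252]
1.5 (397, 344) [109, 105, 135, 252]
1.6 (403, 350) [160, 105, 171, 252]
1.7 (409, 356) [95, 253, 171, 252]
1.8 (416, 363) [124, 103, 124, 122]
1.9 (421, 369) [40, 101, 43, 40]
2.0 (427, 376) [39, 175, 41, 40]
2.1 (432, 383) [41, 41, 43, 42]
x 45 q, px, start(1.62) open(2.05) s3 now
0.0 (370, 298) [175, 176, 176, 25]
0.1 (371, 295) [252, 252, 252, 27]
0.2 (372, 293) [176, 176, 178, 51]
0.3 (374, 291) [75, 79, 78, 51]
0.4 (376, 289) [58, 62, 107, 81]
0.5 (379, 288) [242, 242, 60, 242]
0.6 (382, 288) [121, 124, 46, 124]
0.7 (386, 288) 
[... 311 characters left out ...]
25, 225]
1.7 (443, 323) [41, 44, 41, 42]
1.8 (449, 329) [42, 43, 42, 41]
1.9 (454, 336) [42, 43, 41, 43]
2.0 (460, 342) [40, 243, 39, 44]
2.1 (465, 349) [39, 42, 40, 43]
wrist col [(0, 112, 52, 38), (12, 115, 52, 46), (24, 115, 54, 50), (36, 117, 54, 53), (48, 115, 21, 17), (60, 96, 118, 113), (72, 105, 64, 69), (84, 131, 45, 41), (96, 125, 130, 129), (108, 203, 210, 203), (120, 205, 210, 206), (132, 191, 210, 202), (144, 188, 209, 204), (156, 192, 195, 201), (168, 190, 197, 204), (180, 192, 195, 202), (192, 191, 197, 190), (204, 188, 195, 189), (216, 88, 197, 189), (228, 183, 196, 186), (240, 180, 180, 180), (252, 115, 81, 81), (264, 114, 83, 82), (276, 104, 118, 162), (288, 114, 113, 183)]
```

```bash
python3 - <<'E'
from h import *
w=grab_frame("wrist");s=grab_frame("scene");pose=(current_ee_pos(),current_tool_rot())
B=lambda p:[round(float((p-bp(0,0))@a)) for a in (XB,YB)]
for v in (100,120,140,150,160,180,200,220,240): print(v,B(onz(ray(w,320,v,pose),156)),B(onz(ray(w,300,v,pose),156)))
print("col 320 fine",[int(x) for x in w["img"][100:262:3,320].mean(1)])
print("col 260 fine",[int(x) for x in w["img"][100:300:3,262].mean(1)])
print("col 385 fine",[int(x) for x in w["img"][100:300:3,385].mean(1)])
for u,v in((368,323),(391,339),(409,356)): print((u,v),B(onz(ray(s,u,v),156)))
print(current_wrist_force(),current_joint_efforts().round(1),current_grip_width())
E
```

```text
100 [-36, 77] [-45, 77]
120 [-36, 68] [-45, 68]
140 [-36, 59] [-45, 59]
150 [-36, 54] [-45, 55]
160 [-36, 50] [-45, 50]
180 [-36, 41] [-45, 41]
200 [-36, 32] [-45, 32]
220 [-36, 22] [-45, 22]
240 [-36, 13] [-46, 13]
col 320 fine [130, 130, 184, 209, 208, 207, 207, 207, 208, 208, 208, 207, 207, 207, 209, 206, 195, 195, 190, 193, 193, 192, 191, 192, 190, 195, 194, 193, 193, 196, 195, 195, 192, 195, 194, 194, 194, 194, 191, 192, 191, 193, 194, 192, 193, 194, 190, 142, 80, 82, 79, 78, 79, 81]
col 260 fine [76, 71, 56, 49, 42, 57, 58, 62, 52, 47, 43, 35, 41, 39, 39, 39, 34, 28, 33, 38, 36, 38, 31, 26, 31, 31, 29, 30, 31, 23, 29, 28, 30, 32, 29, 26, 11, 18, 18, 24, 17, 17, 13, 20, 22, 26, 18, 26, 19, 22, 68, 61, 25, 20, 21, 28, 25, 18, 24, 25, 23, 9, 25, 28, 22, 25, 30]
col 385 fine [129, 130, 190, 200, 202, 201, 201, 201, 199, 204, 201, 204, 202, 202, 201, 203, 202, 206, 201, 200, 203, 205, 201, 207, 206, 207, 206, 206, 206, 208, 208, 205, 208, 205, 205, 208, 208, 208, 209, 208, 206, 207, 205, 207, 206, 207, 207, 164, 96, 81, 80, 82, 78, 76, 18, 8, 13, 85, 123, 185, 184, 181, 184, 182, 184, 183, 172]
(368, 323) [-5, -34]
(391, 339) [4, -94]
(409, 356) [4, -147]
[0.27542703 0.49961346 0.90954717] [  0.  -47.3  33.2   0.   -0.    0. ] -0.2631108800684809
```

```bash
python3 - <<'E'
from h import *
p=current_ee_pos()
line_to(p+[0,0,60],speed=200); print(current_wrist_force().round(1))
line_to(bp(40,345,-36),speed=300); print(current_wrist_force().round(1),current_time_s())
pose=(current_ee_pos(),current_tool_rot())
w=grab_frame("wrist");s=grab_frame("scene");t=grab_frame("top")
for n,f in (("w5",w),("s5",s),("t5",t)): cv2.imwrite(f"pics/{n}.png",f["img"])
B=lambda p:[round(float((p-bp(0,0))@a)) for a in (XB,YB)]
g=w["img"].mean(2)
for u in (270,320,350,370): print("wrist col",u,[(v,int(g[v,u]),B(onz(ray(w,u,v,pose),156))[1]) for v in range(150,330,6)])
def proj(f,p):
    c=R.from_quat(f["attitude"]).as_matrix().T@(p-f["xyz"]);return int(round(f["cx"]+f["fx"]*c[0]/c[2])),int(round(f["cy"]+f["fy"]*c[1]/c[2]))
o=cv2.imread("pics/scene0.png")
for x in (-35,30):
  L=[]
  for y in range(-145,30,10):
    u,v=proj(s,bp(y,156,x)); L.append((y,int(o[v,u].mean()),int(s["img"][v,u].mean())))
  print("scene plane156 x",x,L)
E
```

```text
[ 0.6  0.8 -1.1]
[ 0.2 -0.6 -1.2] 55.7083
wrist col 270 [(150, 175, 92), (156, 176, 87), (162, 166, 81), (168, 158, 75), (174, 172, 69), (180, 181, 63), (186, 178, 57), (192, 162, 51), (198, 152, 45), (204, 162, 39), (210, 114, 33), (216, 119, 27), (222, 108, 20), (228, 54, 14), (234, 53, 8), (240, 72, 1), (246, 32, -5), (252, 30, -12), (258, 32, -19), (264, 49, -25), (270, 44, -32), (276, 46, -39), (282, 47, -46), (288, 46, -54), (294, 50, -61), (300, 50, -68), (306, 51, -76), (312, 52, -83), (318, 48, -91), (324, 48, -99)]
wrist col 320 [(150, 64, 92), (156, 58, 86), (162, 58, 80), (168, 135, 75), (174, 244, 69), (180, 242, 63), (186, 242, 57), (192, 244, 51), (198, 247, 45), (204, 246, 39), (210, 246, 33), (216, 229, 26), (222, 173, 20), (228, 169, 14), (234, 105, 8), (240, 101, 1), (246, 159, -5), (252, 235, -12), (258, 235, -18), (264, 238, -25), (270, 239, -32), (276, 238, -39), (282, 239, -46), (288, 237, -53), (294, 237, -60), (300, 24, -68), (306, 21, -75), (312, 23, -83), (318, 15, -91), (324, 25, -99)]
wrist col 350 [(150, 49, 92), (156, 64, 86), (162, 61, 81), (168, 143, 
[... 880 characters left out ...]
, 234, -83), (318, 235, -91), (324, 235, -99)]
scene plane156 x -35 [(-145, 106, 252), (-135, 220, 252), (-125, 219, 252), (-115, 221, 252), (-105, 217, 252), (-95, 218, 253), (-85, 218, 252), (-75, 217, 253), (-65, 217, 253), (-55, 217, 253), (-45, 215, 253), (-35, 214, 253), (-25, 118, 253), (-15, 121, 253), (-5, 105, 239), (5, 102, 253), (15, 252, 178), (25, 253, 176)]
scene plane156 x 30 [(-145, 94, 251), (-135, 247, 250), (-125, 103, 250), (-115, 107, 251), (-105, 104, 251), (-95, 105, 252), (-85, 106, 252), (-75, 104, 252), (-65, 104, 252), (-55, 106, 252), (-45, 105, 253), (-35, 102, 253), (-25, 105, 253), (-15, 107, 253), (-5, 104, 252), (5, 104, 253), (15, 253, 253), (25, 252, 252)]
```

The wrist image shows the lid nearly down: its bright upper face covers the mouth, its edge appears at bath y of about -4 and the knob at about -44, which gives about 0.1 to 0.17 rad. I'll press further with a force guard.

```bash
python3 - <<'E'
from h import *
X0=-36;yb=-14
line_to(bp(yb,200,X0),speed=300)
line_to(bp(yb,158,X0),speed=120); print(current_wrist_force().round(1),current_time_s())
z=158
while z>128 and current_time_s()<61.5:
    z-=2.5; line_to(bp(yb,z,X0),speed=60); w=current_wrist_force(); print(z,w.round(1),current_ee_pos()[2].round(1))
    if w[2]>10: break
print(current_time_s())
E
```

```text
[ 0.   0.7 -0. ] 57.025
155.5 [1.1 1.4 0.6] 156.1
153.0 [-0.3 -0.1 -0.5] 152.9
150.5 [0.6 0.5 0.5] 150.3
148.0 [ 0.6  0.2 -0.9] 147.8
145.5 [ 0.7  0.3 -0.2] 145.3
143.0 [0.2 0.7 0.1] 142.8
140.5 [ 0.4 -0.2 -0. ] 140.3
138.0 [-1.1 -0.1 -0.1] 137.8
135.5 [ 0.1  0.3 -0. ] 135.3
133.0 [-0.8 -0.   0. ] 132.8
130.5 [-0.2  0.4  0. ] 130.3
128.0 [-1.8 -0.2  6.9] 128.6
60.025
```

```bash
python3 - <<'E'
from h import *
X0=-36;yb=-14
for z in (126.5,125):
    line_to(bp(yb,z,X0),speed=60); w=current_wrist_force(); print(z,w.round(1),current_ee_pos()[2].round(1))
    if w[2]>12: break
line_to(bp(yb,220,X0),speed=250); 
line_to(bp(40,345,X0),speed=350)
pose=(current_ee_pos(),current_tool_rot());w=grab_frame("wrist");s=grab_frame("scene");cv2.imwrite("pics/w6.png",w["img"]);cv2.imwrite("pics/s6.png",s["img"])
print(current_time_s(),current_wrist_force().round(1))
g=w["img"].mean(2)
for u in (320,350,370): print(u,[(v,int(g[v,u]),round(float((onz(ray(w,u,v,pose),156)-bp(0,0))@YB))) for v in range(222,320,3)])
E
```

```text
126.5 [-5.1  2.3 21.9] 128.3
61.4417 [-0.2 -0.6 -0.2]
320 [(222, 164, 20), (225, 163, 17), (228, 161, 14), (231, 102, 11), (234, 143, 8), (237, 161, 4), (240, 172, 1), (243, 237, -2), (246, 238, -5), (249, 235, -9), (252, 238, -12), (255, 240, -15), (258, 241, -18), (261, 240, -22), (264, 239, -25), (267, 238, -29), (270, 239, -32), (273, 239, -35), (276, 239, -39), (279, 237, -42), (282, 237, -46), (285, 236, -49), (288, 237, -53), (291, 236, -57), (294, 237, -60), (297, 178, -64), (300, 13, -68), (303, 12, -71), (306, 15, -75), (309, 18, -79), (312, 20, -83), (315, 11, -87), (318, 19, -91)]
350 [(222, 241, 20), (225, 240, 17), (228, 240, 14), (231, 112, 11), (234, 215, 8), (237, 237, 5), (240, 237, 1), (243, 238, -2), (246, 237, -5), (249, 225, -8), (252, 194, -12), (255, 130, -15), (258, 40, -18), (261, 50, -22), (264, 52, -25), (267, 44, -29), (270, 39, -32), (273, 42, -35), (276, 55, -39), (279, 212, -42), (282, 236, -46), (285, 238, -50), (288, 236, -53), (291, 236, -57), (294, 237, -60), (297, 235, -64), (300, 236, -68), (303, 236, -72), (306, 236, -75), (309, 224, -79), (312, 86, -83), (315, 17, -87), (318, 24, -91)]
370 [(222, 242, 20), (225, 242, 17), (228, 241, 14), (231, 136, 11), (234, 210, 8), (237, 238, 5), (240, 237, 1), (243, 236, -2), (246, 236, -5), (249, 232, -8), (252, 236, -12), (255, 237, -15), (258, 238, -18), (261, 237, -22), (264, 231, -25), (267, 209, -29), (270, 215, -32), (273, 235, -36), (276, 237, -39), (279, 236, -43), (282, 237, -46), (285, 236, -50), (288, 237, -53), (291, 236, -57), (294, 237, -61), (297, 237, -64), (300, 237, -68), (303, 236, -72), (306, 237, -76), (309, 235, -79), (312, 236, -83), (315, 235, -87), (318, 235, -91)]
```

The bridge and lid are now separated only by a 3 mm line at bath y 8–11, and the knob sits where a shut lid puts it. The pressing force reached 22 N. The arm is clear, so I'm handing in.

```bash
python3 -c "
from rig import *
print(finish_job(),current_time_s())"
```

```text
the job is handed in; nothing more can be done
the job is handed in; nothing more can be done
```

I lowered the carrier tilted into the bath, set it level on the floor and let go. The lid then took three tries to shut; I handed in at about 61.4 s of the 67 s allowed, with no verdict returned. The last wrist image showed the lid shut, and the carrier measured in place just before that.

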